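# Grade broken rock on a barred hand pan

### The arm

A 6-joint arm with a two-finger parallel gripper is mounted at the origin on a cart in front of the work surface, level with it; the furniture and walls round the work are solid. World frame = base frame: x ahead of the robot, y to its left, z up, the work surface at z = 0. Lengths are in mm, angles in degrees, forces in N, time in s.
With the tool pointing down it reaches from about 350 to 850 mm from the base axis. Payload 8.1 kg.
Tool frame: the origin (TCP) lies midway between the tips of the shut fingers; the grasp point (between the pads) lies 19 mm behind it; y points along the fingers, x is the direction in which the jaws open and shut, and the axes are right-handed (so a half turn about y gives the same grasp; the last joint's range is limited). The gripper opens to 85 mm and grips with 20 to 120 N. Pads are 22 mm wide; open, the fingers measure 114 mm over their backs; the gripper's body (76 mm by 85 mm) begins 54 mm behind the grasp point. The pads swing forward as they close: fully open they stand 13 mm farther back than shut.
Start: joints at [-69.752, 7.471, 85.268, -0, 87.261, -4.893], TCP at [254.932, -543.153, 231.292] pointing down, gripper open.
Joint ranges: [-169.43, 169.43], [-51.17, 129.36], [1.28, 143.12], [-76.62, 256.62], [0, 156.53], [-152.29, 152.29]. Speed limits (degrees/s): [136.94, 136.94, 159.86, 180, 180, 180].

### API

Orientations are given as [roll, pitch, yaw] about the fixed x, y, z axes, in that order (R = Rz(yaw) Ry(pitch) Rx(roll)).
In Python, from bench import r gives the robot as it stands.
- The arm moves only by the tool move_arm, never from a script. Its arguments are lists of equal length, an entry for each row: "linear": the shift along the tool's x, y, z normalised to -1 to 1, where 1 is 300 mm, a list of three; "twist": the turn, a rotation vector about the tool's x, y, z normalised to -1 to 1, where 1 is pi/2 rad, a list of three; "hand": the opening, from -1 (shut) to 1 (fully open). A call has 1 to 12 rows; each row is the pose to reach, as a shift and turn from the pose measured when the call began, along the tool's axes at that moment; what a row does not reach only later rows make up. A row lasts 1/12 s, in which the tool goes at most 41.7 mm and 7.16 degrees, less where a joint would pass 70% of its speed; a pose out of reach is approached as far as the arm can. A call with a number of a shift or a turn outside -1 to 1 is refused whole. A call with a gripper value outside its range is refused whole. The fingers move at their own pace and stop on an object; "force" is the grip in N (left out, the last holds). Time passes only in rows, so rows that repeat a pose let the fingers close. It gives the time, the measured TCP pose, the force and the opening at its end, in the units of the state.
- r.sense(): the state, without advancing time (a new reading comes with each control period).
- r.snapshot(name): name is "side" or "top" or "wrist"; returns a dict with "frame" (420x560x3 uint8, red, green, blue), "range_z" (420x560 float32, mm along the optical axis (not along the pixel's ray), 0 where there is no reading), "intrinsics" (3x3 intrinsics, pixels), "dist_coeffs" ([k1, k2, p1, p2, k3] as OpenCV has them; the pictures are not rectified), "R" (3x3) and "t" (3): a world point X has camera coordinates R X + t; the wrist camera has in their place "hand_eye" (4x4, takes a point from camera to tool coordinates, whose origin is the TCP and whose axes are the tool frame's). Camera axes: x right, y down, z forward; pixel columns grow to the right and rows downward; lengths in mm; the calibration is good to about 2 mm. A picture is of the moment at which its call begins: read the wrist's pose just before it.
- r.hand_in(): hands the job in, once; it reports no verdict.
The state is a dict: "time": time; "joint_pos": joint angles; "qd": joint speeds; "joint_efforts": joint torques, N m; "tool_pos": TCP position; "tcp_rot": TCP orientation; "ft_force": force on the tool from outside, world axes, zero at the start; "wrist_torque": the same for the moment, N m; "finger_gap": finger opening in mm.
Only numpy, scipy, OpenCV 4.12 (cv2) and the standard library are available. Lean on these libraries where they do the work, as an engineer would, in place of code of your own. Each camera call takes 0.05 s, during which the arm holds its last target. There are 200 camera calls.

### The job

The broken rock lying on the closed front floor of the steel hand pan has to be graded. Take the pan by its bridge handle and, over the round receiver pan, tip it back so that the small lumps fall through the open bars into the receiver while all the big lumps stay on the pan; then tip it forward over the rectangular tub so that the big lumps slide off the lip into the tub. Finally stand the empty pan back on the worktop about where it was, without the fingers touching any rock (it would spoil the sample) and without pushing the two vessels about or disturbing the bottles, jar and glue stick standing around.

Things in the scene. Friction and masses are not known exactly. Their poses are not given: they have to be found in the camera images.
- pan_grip (a point): Centre of the black grip of the steel hand pan: a straight bar 16 mm thick (along x), 24 mm high and 138 mm long (along y) that bridges the pan crosswise, 112 mm above the worktop while the pan stands. Pinch it from above across its 16 mm. Axes are the pan's: x = pouring direction, y across, z up.
- grading_pan: The hand pan, 308 mm long, 141 mm wide, 124 mm high, 0.35 kg (0.6 kg loaded). Origin on the worktop right below the grip centre, axes as pan_grip. Floor's upper face at z = 10 mm. Inside: x -150 (back wall) to +155 (open lip), y -63 to +63. Back and side walls reach z = 62 mm, sides falling to 26 mm from x = 45 to the lip.
- pan_slots (a point): Middle of the barred back part of the pan's floor, at x = -90, z = 10 mm in the pan's frame; same axes. Three open slots along x at y = -45, 0 and +45 mm, 35 mm wide, open from x = -150 to -30; from there a tongue bent down 7 mm ramps up to the closed floor at x = 0. Big lumps cannot pass; the small ones (28 mm) can.
- pan_lip (a point): Middle of the open front lip of the pan, at x = +155, z = 10 mm in the pan's frame; same axes. The rock lies on the closed floor between x = 0 and here. Lumps start to slide at a tilt of about 18 to 26 degrees; some need 35 to 45 degrees or a little rocking, also to climb the ramps at the slots' ends.
- receiver_center (a point): Round low steel receiver pan for the small lumps, 225 mm outside diameter at the rim, 212 mm inside, 50 mm high, 0.5 kg, loose. This point is on its axis, 25 mm above the worktop (half-way up); z up.
- tub_center (a point): Rectangular grey plastic tub for the big lumps, 185 mm (x) by 170 mm (y), 70 mm high, walls 3 mm with a rim 6 mm wider each side, 0.5 kg, loose. This point is in its middle, 35 mm above the worktop (half-way up); x along the 185 mm side, z up.
- big_1: Big rock lump 1 of 3, a chipped brown-grey block about 58 x 50 x 47 mm, 0.06 kg; origin in its middle.
- big_2: Big rock lump 2 of 3, a chipped brown-grey block about 58 x 50 x 47 mm, 0.06 kg; origin in its middle.
- big_3: Big rock lump 3 of 3, a chipped brown-grey block about 58 x 50 x 47 mm, 0.06 kg; origin in its middle.
- small_1: Small rock lump 1 of 4, a chipped brown-grey block about 27 x 25 x 27 mm, 0.012 kg; origin in its middle.
- small_2: Small rock lump 2 of 4, a chipped brown-grey block about 27 x 25 x 27 mm, 0.012 kg; origin in its middle.
- small_3: Small rock lump 3 of 4, a chipped brown-grey block about 27 x 25 x 27 mm, 0.012 kg; origin in its middle.
- small_4: Small rock lump 4 of 4, a chipped brown-grey block about 27 x 25 x 27 mm, 0.012 kg; origin in its middle.
- pc_tower: Bystander, fixed: black computer tower, 307 mm deep (its x), 155 mm wide (its y), 338 mm high. Origin at the middle of its underside; its box reaches from x = -154 to +145 mm and y = -78 to +78 mm. (The only other tall thing in reach is the window wall along the left end of the worktop, at world y = +0.478 m, fixed.)
- bottle_kbr_mid (a point): Bystander: brown glass bottle with black cap, 52 mm diameter, 96 mm high, standing loose; this point is half-way up.
- glue_stick_mid (a point): Bystander: white glue stick with red cap, 25 mm diameter, 86 mm high, standing loose; this point is half-way up.
- jar_desiccant_mid (a point): Bystander: white jar with blue lid, 63 mm diameter, 66 mm high, standing loose; this point is half-way up.
- dropper_oil_mid (a point): Bystander: small brown dropper bottle with black cap, 30 mm diameter, 78 mm high, standing loose; this point is half-way up.

How it is judged (in metres and radians):
On the way, in this order (a step that is already met when the one before it is completed fails the run):
1. All four small lumps have fallen into the round receiver pan while all three big lumps are still on the hand pan (horizontal distance between each of small_1, small_2, small_3, small_4 and receiver_center below 0.107 m and z of each of small_1, small_2, small_3, small_4 in the frame of receiver_center below 0.02 m and x of big_1 in the frame of pan_grip between -0.15 and 0.155 m and y of big_1 in the frame of pan_grip between -0.063 and 0.063 m and z of big_1 in the frame of pan_grip between -0.105 and -0.03 m and x of big_2 in the frame of pan_grip between -0.15 and 0.155 m and y of big_2 in the frame of pan_grip between -0.063 and 0.063 m and z of big_2 in the frame of pan_grip between -0.105 and -0.03 m and x of big_3 in the frame of pan_grip between -0.15 and 0.155 m and y of big_3 in the frame of pan_grip between -0.063 and 0.063 m and z of big_3 in the frame of pan_grip between -0.105 and -0.03 m), for 0.2 s.
2. All three big lumps lie in the rectangular tub (x of big_1 in the frame of tub_center between -0.0925 and 0.0925 m and y of big_1 in the frame of tub_center between -0.085 and 0.085 m and z of each of big_1, big_2, big_3 in the frame of tub_center below 0.035 m and x of big_2 in the frame of tub_center between -0.0925 and 0.0925 m and y of big_2 in the frame of tub_center between -0.085 and 0.085 m and x of big_3 in the frame of tub_center between -0.0925 and 0.0925 m and y of big_3 in the frame of tub_center between -0.085 and 0.085 m), for 0.2 s.
At the end, for the whole second after the job is handed in: The four small lumps lie in the round receiver pan and the three big lumps in the rectangular tub, all at rest; the empty hand pan stands level on its feet on the worktop (within 3 degrees, grip 106 to 120 mm up), its grip within 80 mm of where it was at the start, released and at rest (all of step 2 and horizontal distance between each of small_1, small_2, small_3, small_4 and receiver_center below 0.107 m and z of each of small_1, small_2, small_3, small_4 in the frame of receiver_center below 0.02 m and linear speed of each of big_1, big_2, big_3, small_1, small_2, small_3, small_4, grading_pan below 0.02 m/s and angle between pan_grip's own z axis and vertical below 0.05 rad and height (world z) of pan_grip between 0.106 and 0.12 m and distance of pan_grip from where it was at the start of the episode below 0.08 m); the robot touches nothing.
It fails at once if The fingers touch a rock lump (over 0.5 N) (contact force between the fingers and big_1 above 0.5 N or contact force between the fingers and big_2 above 0.5 N or contact force between the fingers and big_3 above 0.5 N or contact force between the fingers and small_1 above 0.5 N or contact force between the fingers and small_2 above 0.5 N or contact force between the fingers and small_3 above 0.5 N or contact force between the fingers and small_4 above 0.5 N).
It fails at once if The receiver pan or the tub is pushed more than 40 mm (distance of any of receiver_center, tub_center from where it was at the start of the episode above 0.04 m).
It fails at once if A bottle, the jar or the glue stick is moved more than 25 mm or knocked over (distance of any of bottle_kbr_mid, glue_stick_mid, jar_desiccant_mid, dropper_oil_mid from where it was at the start of the episode above 0.025 m or angle between any of bottle_kbr_mid, glue_stick_mid, jar_desiccant_mid, dropper_oil_mid's own z axis and vertical above 0.5 rad).
It also fails if it takes over 72 s, if anything falls off the work surface, if the arm or the gripper's body presses on something with over 40 N, if the wrist force passes 120 N, or if a joint passes its speed limit or range.

## Working session

There is one attempt and no reset: what is moved stays moved. The work goes in short steps, Python scripts to look and compute and a tool call to move; the robot and the scene stay as the last step left them, time stands still between calls to the robot, and variables do not carry over. Pictures are saved under pics/ and viewed, on a budget of 10 in all, crops included, one or two more only if the job needs it, and the job is handed in when it is done.

Besides the shell and the picture viewer there is one more tool, called as name(argument=value, ...) on one line, values as JSON. move_arm: Moves the arm, as the interface text tells. Scaled input: -1 to 1 covers 300 mm each way for a shift and pi/2 rad each way for a turn. Its arguments: {"type":"object","properties":{"linear":{"type":"array","items":{"type":"array","items":{"type":"number","minimum":-1,"maximum":1}}},"twist":{"type":"array","items":{"type":"array","items":{"type":"number","minimum":-1,"maximum":1}}},"hand":{"type":"array","items":{"type":"number"}},"force":{"type":"number"}},"required":["linear","twist","hand"]}

```bash
mkdir -p pics; ls; python3 - <<'E'
from bench import r
import cv2,numpy as np
print(r.sense())
for n in ("top","side"):
    s=r.snapshot(n); cv2.imwrite(f"pics/{n}0.png",s["frame"][:,:,::-1]); np.savez(f"{n}0.npz",**s)
    print(n,s["intrinsics"],s["dist_coeffs"],s["R"],s["t"])
E
```

```text
pics
{'time': 0.0, 'joint_pos': array([-6.97523028e+01,  7.51450354e+00,  8.53305118e+01,  6.53358214e-04,
        8.72623563e+01, -4.89364626e+00]), 'qd': array([ 0.04227902,  0.00070989,  0.08304906, -0.01829723, -0.01244817,
       -0.08339319]), 'joint_efforts': array([-4.54052453e-03, -5.69400358e+01, -5.00557101e+01, -3.66546628e-04,
        1.49096962e-02, -1.26056614e-05]), 'tool_pos': array([ 254.73473595, -542.61923056,  230.23893472]), 'tcp_rot': array([-89.99019032,   0.10692457, -64.85867919]), 'ft_force': array([ 0.49414058, -0.47617814,  0.41315908]), 'wrist_torque': array([-0.00979404, -0.03428466,  0.04732051]), 'finger_gap': 85.60028360524576}
top [[479.95590817   0.         281.64453728]
 [  0.         479.95590817 207.3303204 ]
 [  0.           0.           1.        ]] [0.01412483 0.         0.         0.         0.        ] [[-8.92111038e-04 -9.99624358e-01  2.73924590e-02]
 [-9.88288181e-01 -3.29866297e-03 -1.52563399e-01]
 [ 1.52596448e-01 -2.72077470e-02 -9.87913996e-01]] [ -90.67313335  560.33468936 1360.53747025]
side [[379.11997751   0.         277.81215927]
 [  0.         379.11997751 207.89674887]
 [  0.           0.           1.        ]] [-0.10586345  0.          0.          0.          0.        ] [[ 0.9923737  -0.12323416  0.00279093]
 [-0.07723991 -0.63932    -0.76505159]
 [ 0.09606479  0.7590015  -0.64396295]] [-578.35830153   56.08018591 1303.25651555]
```

View pics/top0.png

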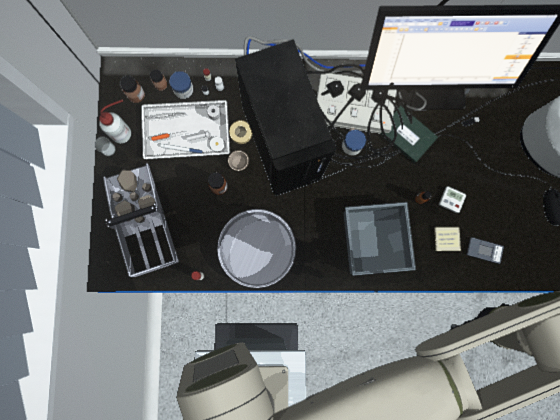

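View pics/side0.png

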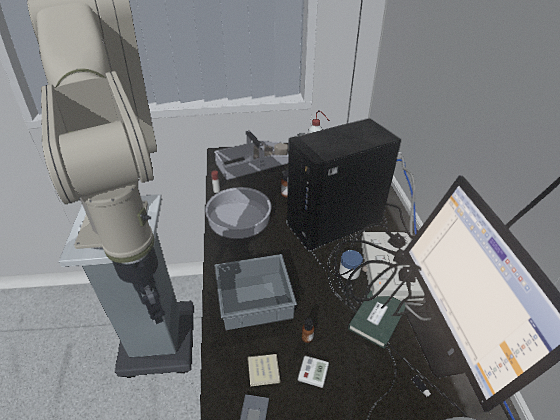

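The top view shows the hand pan at the left (grip about (133,215), lip up), the receiver at (256,248) and the tub at (380,238). The glue stick is at (197,275), the KBr bottle at (218,183), the jar at (354,143), the dropper at (424,198) and the tower at (285,120). The side view confirms this layout.

```bash
cat > h.py <<'E'
import numpy as np,cv2
from scipy.spatial.transform import Rotation as Ro
def cloud(s,Rw=None,tw=None):
    "world point for every pixel"
    h,w=s["range_z"].shape
    g=np.stack(np.meshgrid(np.arange(w),np.arange(h)),-1).reshape(-1,1,2).astype(np.float64)
    n=cv2.undistortPoints(g,s["intrinsics"],s["dist_coeffs"]).reshape(h,w,2)
    P=np.dstack([n,np.ones((h,w))])*s["range_z"][...,None]
    if "R" in s: return (P-s["t"])@s["R"]
    H=s["hand_eye"]; return (P@H[:3,:3].T+H[:3,3])@Rw.T+tw
E
python3 - <<'E'
from h import *
s=dict(np.load("top0.npz")); C=cloud(s); np.save("C.npy",C)
f=s["frame"]
cv2.imwrite("pics/c1.png",cv2.resize(f[150:300,85:305,::-1],None,fx=3.6,fy=3.6,interpolation=cv2.INTER_CUBIC))
for n,(u,v) in dict(grip=(133,215),gl=(110,222),gr=(156,208),glue=(196,275),kbr=(218,178),jar=(354,138),drop=(425,196),tow1=(294,42),tow2=(331,152),tow3=(274,190),tow4=(239,60),white=(237,160)).items(): print(n,C[v,u].round())
m=(C[...,1]>-50)&(C[...,1]<250)&(C[...,0]<600)&(C[...,0]>250)&(C[...,2]>42)&(C[...,2]<58); m[:,:212]=0;m[:205]=0
p=C[m][:,:2]; print("rim",len(p),cv2.minEnclosingCircle(p.astype(np.float32)),p.min(0),p.max(0))
m=np.zeros(m.shape,bool);m[195:285,335:425]=1;m&=(C[...,2]>62)&(C[...,2]<80);p=C[m]
print("tub",len(p),cv2.minAreaRect(p[:,:2].astype(np.float32)),p[:,2].mean())
m=np.zeros(m.shape,bool);m[195:235,100:165]=1;m&=(C[...,2]>112)&(C[...,2]<135);p=C[m]
print("grip",len(p),cv2.minAreaRect(p[:,:2].astype(np.float32)),p.mean(0))
m=np.zeros(m.shape,bool);m[155:285,95:185]=1;m&=(C[...,2]>8)&(C[...,2]<75);p=C[m]
print("pan",len(p),cv2.minAreaRect(p[:,:2].astype(np.float32)))
m=(C[...,2]>325)&(C[...,2]<350);m[:,350:]=0;m[:,:235]=0;p=C[m]
print("tower",cv2.minAreaRect(p[:,:2].astype(np.float32)))
E
```

```text
grip [526. 317. 125.]
gl [506. 378. 124.]
gr [546. 257. 119.]
glue [364. 148.  86.]
kbr [636.  92.  94.]
jar [ 765. -303.   68.]
drop [ 590. -504.   77.]
tow1 [ 924. -113.  335.]
tow2 [ 648. -199.  336.]
tow3 [604. -67.  83.]
tow4 [876.  21. 334.]
white [711.  45.   8.]
rim 366 ((441.43328857421875, -15.880685806274414), 111.95609283447266) [330.60633783 -48.03521355] [552.41353506  95.68897041]
tub 807 ((478.49713134765625, -394.8355712890625), (211.0319061279297, 235.18130493164062), 5.133996486663818) 69.92362578750206
grip 338 ((526.2182006835938, 323.29071044921875), (21.4300479888916, 140.16619873046875), 18.35289192199707) [525.50723042 322.16905512 123.23991627]
pan 3304 ((535.6021118164062, 331.931396484375), (374.9085998535156, 260.4240417480469), 0.12855982780456543)
tower ((568.6338500976562, -91.46849822998047), (721.785400390625, 236.1662139892578), 0.7905454635620117)
```

View pics/c1.png

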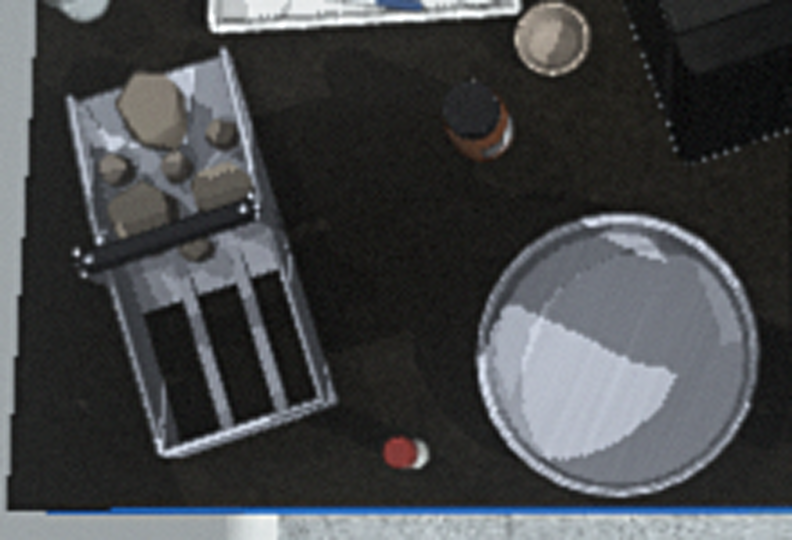

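```bash
cat >> h.py <<'E'
def pose(s): return Ro.from_euler("xyz",s["tcp_rot"],degrees=True),np.array(s["tool_pos"])
def goal(pos,yaw,pitch=0,cur=None):
    """numbers for move_arm: TCP pos mm, pan yaw deg, pitch deg (+ = lip down)"""
    from bench import r
    R,t=cur or pose(r.sense())
    G=Ro.from_euler("z",yaw,degrees=True)*Ro.from_euler("y",pitch,degrees=True)*Ro.from_euler("x",-90,degrees=True)
    return (R.inv().apply(np.array(pos)-t)/300).round(3),((R.inv()*G).as_rotvec()/(np.pi/2)).round(3)
E
python3 - <<'E'
from h import *
C=np.load("C.npy")
m=np.zeros(C.shape[:2],bool);m[200:278,340:418]=1
m&=(C[...,2]>64)&(C[...,2]<76)&(C[...,0]<620)&(C[...,0]>370)
m=cv2.morphologyEx(m.astype(np.uint8),cv2.MORPH_OPEN,np.ones((2,2)))>0
p=C[m];print("tub",len(p),cv2.minAreaRect(p[:,:2].astype(np.float32)),p.min(0),p.max(0))
m=np.zeros(C.shape[:2],bool);m[205:295,212:302]=1
m&=(C[...,2]>42)&(C[...,2]<58);p=C[m];print("rec",cv2.minEnclosingCircle(p[:,:2].astype(np.float32)))
print(goal((526,323,230),18.3), goal((390,-110,235),-20))
E
```

```text
tub 688 ((461.4904479980469, -263.3326110839844), (204.90882873535156, 440.6353454589844), 4.707759380340576) [ 346.07807493 -489.23034969   -8.26317828] [ 581.49136835  -51.77355817 1432.06433301]
rec ((442.0085144042969, -16.2119140625), 112.42552185058594)
(array([-2.228,  0.005,  2.044]), array([-0.001, -0.924, -0.001])) (array([-1.114, -0.014,  1.021]), array([-0.001, -0.498, -0.001]))
```

move_arm(linear=[[-0.98,0,0.9],[-0.98,0,0.9],[-0.98,0,0.9],[-0.98,0,0.9],[-0.98,0,0.9],[-0.98,0,0.9],[-0.98,0,0.9],[-0.98,0,0.9],[-0.98,0,0.9],[-0.98,0,0.9]], twist=[[0,0,0],[0,0,0],[0,0,0],[0,0,0],[0,0,0],[0,0,0],[0,0,0],[0,0,0],[0,0,0],[0,0,0]], hand=[1,1,1,1,1,1,1,1,1,1])

```text
time: 0.93
tool_pos: [374.5, -158.4, 230.6]
tcp_rot: [-89.9, 0.1, -64.8]
ft_force: [-1.0, -0.5, -0.1]
finger_gap: 85.3
```

```bash
python3 - <<'E'
from h import *
from bench import r
s=r.sense();print(s["time"],s["joint_pos"].round(3).tolist(),s["tool_pos"].round(2).tolist(),s["tcp_rot"].round(2).tolist())
C=np.load("C.npy");d=np.load("top0.npz")
def ray(u,v,z):
    n=cv2.undistortPoints(np.array([[[u,v]]],float),d["intrinsics"],d["dist_coeffs"])[0,0]
    o=-d["R"].T@d["t"];k=d["R"].T@np.r_[n,1];return (o+k*(z-o[2])/k[2]).round()
c=[ray(u,v,70)[:2] for u,v in((345,205),(411,203),(415,271),(349,275))];print(c,np.mean(c,0))
print(goal((526,323,230),18.3))
E
```

```text
0.9333 [-30.271, -23.918, 113.759, 0.127, 90.253, 34.509] [374.54, -158.39, 230.64] [-89.95, 0.15, -64.78]
[array([ 564., -272.]), array([ 570., -464.]), array([ 375., -467.]), array([ 364., -279.])] [ 468.25 -370.5 ]
(array([-1.237,  0.006,  1.14 ]), array([-0.002, -0.923, -0.001]))
```

move_arm(linear=[[-1,0,0.92],[-1,0,0.92],[-1,0,0.92],[-1,0,0.92],[-1,0,0.92],[-1,0,0.92],[-1,0,0.92],[-1,0,0.92],[-1,0,0.92],[-1,0,0.92],[-1,0,0.92]], twist=[[0,-0.92,0],[0,-0.92,0],[0,-0.92,0],[0,-0.92,0],[0,-0.92,0],[0,-0.92,0],[0,-0.92,0],[0,-0.92,0],[0,-0.92,0],[0,-0.92,0],[0,-0.92,0]], hand=[1,1,1,1,1,1,1,1,1,1,1])

```text
time: 1.85
tool_pos: [496.4, 236.1, 230.2]
tcp_rot: [-89.7, 0.0, 14.5]
ft_force: [-0.2, 0.7, -0.4]
finger_gap: 85.3
```

```bash
python3 - <<'E'
from h import *
from bench import r
s=r.sense();print(s["time"],s["joint_pos"].round(3).tolist(),s["tool_pos"].round(2).tolist(),s["tcp_rot"].round(2).tolist())
print(goal((526,323,200),18.3))
E
```

```text
1.85 [19.911, -0.283, 93.464, 0.274, 86.843, 5.377] [496.42, 236.11, 230.18] [-89.73, 0.05, 14.52]
(array([0.168, 0.102, 0.255]), array([-0.003, -0.042, -0.   ]))
```

move_arm(linear=[[0.168,0.05,0.255],[0.168,0.05,0.255],[0.168,0.05,0.255],[0.168,0.05,0.255]], twist=[[-0.003,-0.042,0],[-0.003,-0.042,0],[-0.003,-0.042,0],[-0.003,-0.042,0]], hand=[1,1,1,1])

```text
time: 2.18
tool_pos: [525.2, 325.8, 213.1]
tcp_rot: [-90.0, 0.2, 18.5]
ft_force: [0.1, -0.4, 0.5]
finger_gap: 85.5
```

```bash
python3 - <<'E'
from h import *
from bench import r
s=r.sense();print(s["time"],s["joint_pos"].round(3).tolist(),s["tool_pos"].round(2).tolist(),s["tcp_rot"].round(2).tolist())
R,t=pose(s);w=r.snapshot("wrist");C=cloud(w,R.as_matrix(),t)
cv2.imwrite("pics/w1.png",w["frame"][:,:,::-1])
m=(abs(C[...,2]-124)<4)&(np.hypot(C[...,0]-526,C[...,1]-323)<90);p=C[m]
print(len(p),cv2.minAreaRect(p[:,:2].astype(np.float32)),p.mean(0),p.min(0),p.max(0))
# structural fit
D=[([-69.752,7.5145,85.3305,0,87.262,-4.894],(254.73,-542.62,230.24)),([-30.271,-23.918,113.759,.127,90.253,34.509],(374.54,-158.39,230.64)),([19.911,-.283,93.464,.274,86.843,5.377],(496.42,236.11,230.18)),(s["joint_pos"],s["tool_pos"])]
print([(round(float(np.hypot(*p[:2])),1),round(float(p[2]),1)) for _,p in D])
E
```

```text
2.1833 [27.024, 10.914, 83.358, 0.062, 85.931, 8.545] [525.17, 325.79, 213.07] [-89.97, 0.21, 18.47]
4741 ((528.9029541015625, 323.87841796875), (21.80107879638672, 140.5037384033203), 19.0653076171875) [527.08887403 329.69485576 123.54446309] [496.8678445  255.20272571 120.00557297] [561.13972582 392.04618436 126.36936387]
[(599.4, 230.2), (406.7, 230.6), (549.7, 230.2), (618.0, 213.1)]
```

View pics/w1.png

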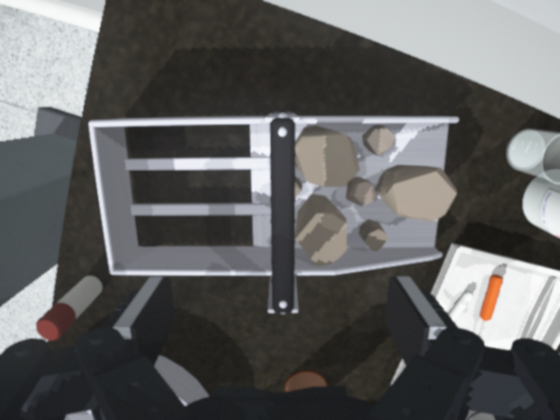

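The wrist view shows the bar centred at (283,212) midway between the fingers, with all 7 lumps in view and clear of it. I'm descending and gripping.

```bash
python3 - <<'E'
from h import *
print(goal((528,323.5,97),18.7))
E
```

```text
(array([ 0.01 ,  0.389, -0.005]), array([ 0.   , -0.003, -0.002]))
```

move_arm(linear=[[0.01,0.1,-0.005],[0.01,0.2,-0.005],[0.01,0.28,-0.005],[0.01,0.34,-0.005],[0.01,0.37,-0.005],[0.01,0.386,-0.005],[0.01,0.386,-0.005]], twist=[[0,-0.003,-0.002],[0,-0.003,-0.002],[0,-0.003,-0.002],[0,-0.003,-0.002],[0,-0.003,-0.002],[0,-0.003,-0.002],[0,-0.003,-0.002]], hand=[1,1,1,1,1,1,1], force=90)

```text
time: 2.82
tool_pos: [527.9, 322.6, 97.5]
tcp_rot: [-90.0, 0.1, 18.7]
ft_force: [-0.8, 0.5, 0.1]
finger_gap: 85.8
```

move_arm(linear=[[0,0,0],[0,0,0],[0,0,0],[0,0,0],[0,0,0],[0,0,0],[0,0,0],[0,0,0],[0,0,0],[0,0,0]], twist=[[0,0,0],[0,0,0],[0,0,0],[0,0,0],[0,0,0],[0,0,0],[0,0,0],[0,0,0],[0,0,0],[0,0,0]], hand=[0.3,-0.2,-0.5,-0.7,-1,-1,-1,-1,-1,-1], force=90)

```text
time: 3.65
tool_pos: [528.2, 322.9, 98.3]
tcp_rot: [-90.0, 0.0, 18.7]
ft_force: [-2.4, -1.1, 5.3]
finger_gap: 14.5
```

move_arm(linear=[[0,-0.01,0],[0,-0.035,0],[0,-0.075,0],[0,-0.125,0],[0,-0.18,0],[0,-0.24,0],[0,-0.3,0],[0,-0.36,0],[0,-0.41,0],[0,-0.45,0],[0,-0.48,0],[0,-0.5,0]], twist=[[0,0,0],[0,0,0],[0,0,0.005],[0,0,0.01],[0,0,0.02],[0,0,0.03],[0,0,0.04],[0,0,0.05],[0,0,0.055],[0,0,0.06],[0,0,0.06],[0,0,0.06]], hand=[-1,-1,-1,-1,-1,-1,-1,-1,-1,-1,-1,-1])

```text
time: 4.65
tool_pos: [528.3, 323.0, 248.9]
tcp_rot: [-90.0, 5.4, 18.7]
ft_force: [0.5, -0.1, -6.2]
finger_gap: 14.3
```

```bash
python3 - <<'E'
from h import *
from bench import r
s=r.sense();print(s["time"],s["joint_pos"].round(1),s["tool_pos"].round(),s["tcp_rot"].round(1),s["ft_force"].round(1),s["finger_gap"])
w=r.snapshot("wrist");cv2.imwrite("pics/w2.png",w["frame"][:,:,::-1])
# receiver: way, pan yaw 50
for p,y in(((500,200,270),30),((441,-10,270),50)):print(goal(p,y,6))
E
```

```text
4.65 [26.3 15.3 74.7  0.7 95.3  7.6] [528. 323. 249.] [-90.    5.4  18.7] [ 0.5 -0.1 -6.2] 14.33511181967731
(array([-0.227, -0.046, -0.358]), array([-0.012, -0.125,  0.007]))
(array([-0.636, -0.008, -0.958]), array([-0.034, -0.346,  0.007]))
```

View pics/w2.png

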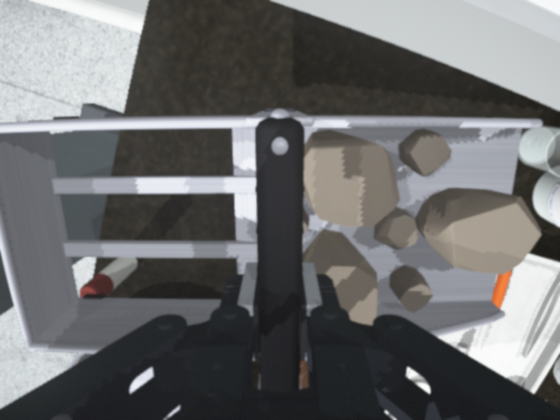

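The wrist view shows the pan lifted and gripped at (280,190) with all the lumps still on the closed floor, and the force reads 6.2 N. I'm carrying it to the receiver.

```bash
cat >> h.py <<'E'
G0=-14  # TCP in grip frame (z)
def pan(ref,at,yaw,pitch,z):
    "grip height z, pan-frame point ref (grip frame) horizontally at 'at' -> TCP"
    P=Ro.from_euler("z",yaw,degrees=True)*Ro.from_euler("y",pitch,degrees=True)
    g=np.r_[np.array(at)-P.apply(ref)[:2],z]
    return g+P.apply([0,0,G0])
SL=(-90,0,-102);LIP=(155,0,-102);REC=(442,-16)
E
python3 - <<'E'
from h import *
print(pan(SL,REC,50,6,258),goal(pan(SL,REC,50,6,258),50,6))
E
```

```text
[505.44665656  59.6127809  244.07669346] (array([-0.351,  0.053, -0.807]), array([-0.034, -0.346,  0.007]))
```

move_arm(linear=[[-0.004,0,-0.008],[-0.011,0.002,-0.024],[-0.021,0.003,-0.048],[-0.035,0.005,-0.081],[-0.053,0.008,-0.121],[-0.07,0.01,-0.161],[-0.088,0.013,-0.202],[-0.105,0.016,-0.242],[-0.126,0.019,-0.29],[-0.147,0.022,-0.339],[-0.168,0.025,-0.387],[-0.19,0.028,-0.436]], twist=[[0,-0.003,0],[-0.001,-0.01,0],[-0.002,-0.021,0],[-0.003,-0.035,0],[-0.005,-0.052,0],[-0.007,-0.07,0],[-0.009,-0.087,0],[-0.01,-0.104,0],[-0.012,-0.125,0],[-0.014,-0.145,0],[-0.016,-0.166,0],[-0.018,-0.187,0]], hand=[-1,-1,-1,-1,-1,-1,-1,-1,-1,-1,-1,-1])

```text
time: 5.7
tool_pos: [515.1, 179.5, 245.6]
tcp_rot: [-90.0, 5.5, 35.7]
ft_force: [0.1, 0.2, -5.4]
finger_gap: 14.5
```

```bash
python3 - <<'E'
from h import *
print(goal(pan(SL,REC,50,6,258),50,6))
E
```

```text
(array([-0.258,  0.03 , -0.306]), array([-0.016, -0.158,  0.006]))
```

move_arm(linear=[[-0.034,0.004,-0.04],[-0.067,0.008,-0.08],[-0.1,0.012,-0.119],[-0.132,0.015,-0.157],[-0.162,0.019,-0.192],[-0.188,0.022,-0.223],[-0.21,0.025,-0.248],[-0.228,0.027,-0.27],[-0.242,0.028,-0.287],[-0.252,0.03,-0.299],[-0.258,0.03,-0.306],[-0.258,0.03,-0.306]], twist=[[-0.002,-0.02,0],[-0.004,-0.041,0],[-0.006,-0.061,0.002],[-0.008,-0.081,0.003],[-0.01,-0.1,0.003],[-0.012,-0.115,0.004],[-0.013,-0.128,0.004],[-0.014,-0.14,0.005],[-0.015,-0.148,0.005],[-0.016,-0.155,0.006],[-0.016,-0.158,0.006],[-0.016,-0.158,0.006]], hand=[-1,-1,-1,-1,-1,-1,-1,-1,-1,-1,-1,-1])

```text
time: 6.7
tool_pos: [505.2, 59.0, 243.9]
tcp_rot: [-90.0, 6.0, 50.0]
ft_force: [1.3, 1.0, -5.8]
finger_gap: 14.8
```

```bash
python3 - <<'E'
from h import *
from bench import r
s=r.sense();print(s["joint_pos"].round(1))
for a in (0,-10,-20,-25,-30,-35,-40): print(a,pan(SL,REC,50,a,258).round(),*goal(pan(SL,REC,50,a,258),50,a))
s=r.snapshot("top");cv2.imwrite("pics/t2.png",cv2.resize(s["frame"][120:300,80:320,::-1],None,fx=3,fy=3))
E
```

```text
[  4.   -2.6  94.5  -4.4  92.2 -46. ]
0 [500.  53. 244.] [-0.027  0.002  0.001] [ 0.    -0.    -0.067]
-10 [489.  40. 244.] [-0.082  0.007  0.001] [ 0.    -0.    -0.178]
-20 [477.  26. 245.] [-0.145  0.012  0.001] [ 0.    -0.    -0.289]
-25 [471.  18. 245.] [-0.179  0.014  0.001] [ 0.    -0.    -0.345]
-30 [464.  10. 246.] [-0.213  0.016  0.001] [ 0.  -0.  -0.4]
-35 [457.   2. 247.] [-0.249  0.017  0.001] [ 0.    -0.    -0.456]
-40 [450.  -7. 247.] [-0.285  0.019  0.001] [ 0.    -0.    -0.511]
```

View pics/t2.png

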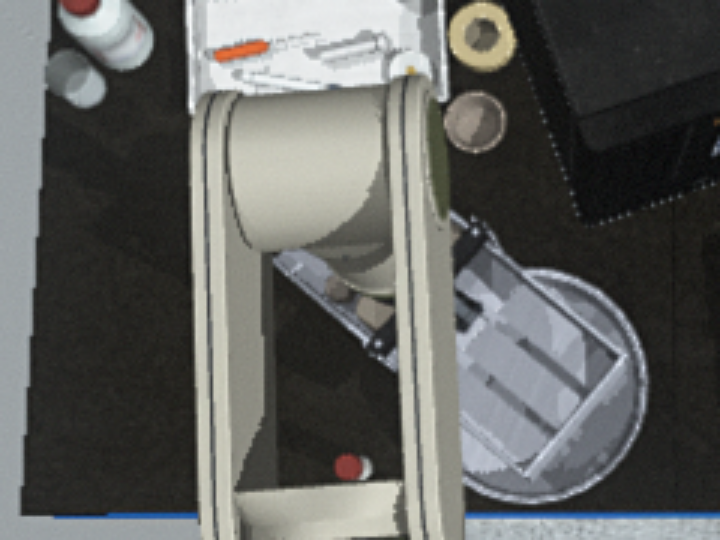

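The top view shows the bars at (540,370) in the crop lying within the receiver rim, allowing for the pan's height. I'm tipping back gradually.

move_arm(linear=[[-0.015,0.001,0],[-0.04,0.003,0],[-0.07,0.005,0],[-0.1,0.008,0],[-0.13,0.01,0],[-0.155,0.012,0],[-0.175,0.014,0],[-0.19,0.015,0],[-0.2,0.016,0],[-0.213,0.016,0],[-0.213,0.016,0],[-0.213,0.016,0]], twist=[[0,0,-0.03],[0,0,-0.09],[0,0,-0.15],[0,0,-0.21],[0,0,-0.26],[0,0,-0.3],[0,0,-0.335],[0,0,-0.36],[0,0,-0.38],[0,0,-0.4],[0,0,-0.4],[0,0,-0.4]], hand=[-1,-1,-1,-1,-1,-1,-1,-1,-1,-1,-1,-1])

```text
time: 7.75
tool_pos: [463.9, 10.0, 245.7]
tcp_rot: [-90.0, -29.9, 49.9]
ft_force: [1.1, -0.5, -4.8]
finger_gap: 14.0
```

```bash
python3 - <<'E'
from h import *
from bench import r
s=r.sense();print(s["joint_pos"].round(1),s["tool_pos"].round(),s["tcp_rot"].round(1),s["ft_force"].round(2))
for a in (-30,-35,-40,-44): print(a,*goal(pan(SL,REC,50,a,258),50,a))
a=r.snapshot("top")["frame"][120:300,150:330,::-1];b=r.snapshot("wrist")["frame"][:,:,::-1]
cv2.imwrite("pics/t3.png",np.hstack([cv2.resize(a,(360,360)),cv2.resize(b,(440,360))]))
E
```

```text
[-28.4 -30.1 121.6  29.5  82.9 -80.5] [464.  10. 246.] [-90.  -29.9  49.9] [ 1.08 -0.53 -4.85]
-30 [ 0.    -0.001  0.   ] [ 0.001 -0.001 -0.001]
-35 [-0.03 -0.02  0.  ] [ 0.001 -0.001 -0.056]
-40 [-0.06 -0.04  0.  ] [ 0.001 -0.001 -0.112]
-44 [-0.084 -0.057  0.   ] [ 0.001 -0.001 -0.156]
```

View pics/t3.png

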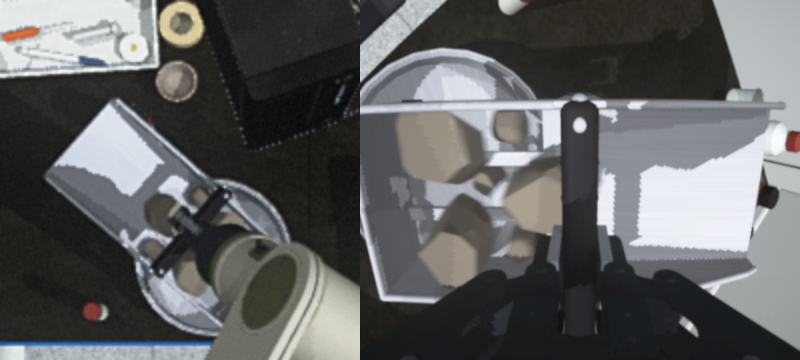

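At 30° back all the lumps have slid onto the barred part. Three smalls show at (510,125), (488,180) and (520,243) in the right picture, seemingly dropping into the slots. I'm tilting further and rocking a little.

move_arm(linear=[[-0.015,-0.01,0],[-0.03,-0.02,0],[-0.045,-0.03,0],[-0.06,-0.04,0],[-0.06,-0.04,0],[-0.06,-0.04,0],[-0.03,-0.02,0],[0,0,0],[-0.03,-0.02,0],[-0.06,-0.04,0],[-0.06,-0.04,0],[-0.06,-0.04,0]], twist=[[0,0,-0.03],[0,0,-0.06],[0,0,-0.09],[0,0,-0.112],[0,0,-0.112],[0,0,-0.112],[0,0,-0.06],[0,0,-0.02],[0,0,-0.06],[0,0,-0.112],[0,0,-0.112],[0,0,-0.112]], hand=[-1,-1,-1,-1,-1,-1,-1,-1,-1,-1,-1,-1])

```text
time: 8.85
tool_pos: [450.4, -6.2, 247.1]
tcp_rot: [-90.0, -39.9, 49.9]
ft_force: [-0.9, -0.3, -6.0]
finger_gap: 14.5
```

```bash
python3 - <<'E'
from h import *
from bench import r
s=r.sense();print(s["joint_pos"].round(1),s["tool_pos"].round(),s["tcp_rot"].round(1),s["ft_force"].round(2))
a=r.snapshot("side")["frame"][140:250,180:300,::-1];b=r.snapshot("wrist")["frame"][:,:,::-1]
cv2.imwrite("pics/t4.png",np.hstack([cv2.resize(a,(360,360)),cv2.resize(b,(440,360))]))
E
```

```text
[-40.1 -32.6 126.8  40.   86.8 -92.7] [450.  -6. 247.] [-90.  -39.9  49.9] [-0.91 -0.33 -6.04]
```

View pics/t4.png

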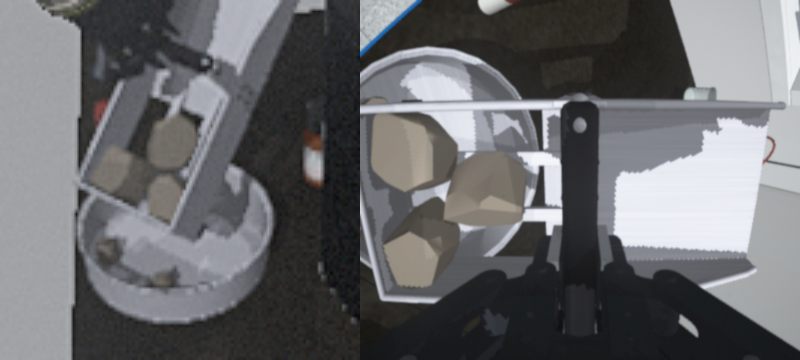

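The side crop shows all three bigs on the bars and smalls in the receiver at (105,250) and (165,278). The wrist view shows no small left on the bars and another at (375,100). I'll count them numerically.

```bash
cat >> h.py <<'E'
def smalls(names=("side","top","wrist")):
    from bench import r
    for n in names:
        R,t=pose(r.sense());s=r.snapshot(n);C=cloud(s,R.as_matrix(),t);f=s["frame"].astype(int)
        m=(C[...,2]<55)&(C[...,2]>4)&(np.hypot(C[...,0]-442,C[...,1]+16)<125)&(f[...,0]-f[...,2]>12)&(s["range_z"]>0)
        k,l,st,c=cv2.connectedComponentsWithStats(m.astype(np.uint8))
        for i in range(1,k):
            if st[i,4]>8: print(n,c[i].round(),"n",st[i,4],"world",np.median(C[l==i],0).round())
E
python3 -c "
from h import *
smalls()"
```

```text
wrist [ 19. 117.] n 113 world [357. -14.  27.]
```

```bash
sed -i 's/(C\[...,2\]<55)&(C\[...,2\]>4)/(C[...,2]<45)\&(C[...,2]>11)/; s/<125)&(f\[...,0\]-f\[...,2\]>12)/<100)\&(f[...,0]-f[...,2]>3)/' h.py
python3 -c "
from h import *
smalls()
from bench import r
s=r.snapshot('side');C=cloud(s)
for u,v in((215,216),(235,225),(243,205),(208,220)):print(s['frame'][v,u],C[v,u].round())"
```

```text
side [215. 216.] n 32 world [363. -27.  25.]
side [234. 225.] n 27 world [425. -81.  22.]
wrist [ 18. 118.] n 181 world [357. -14.  28.]
wrist [  0. 261.] n 15 world [ 421. -107.   24.]
wrist [  2. 271.] n 16 world [ 427. -114.   23.]
[118 112 107] [362. -30.  25.]
[92 88 84] [428. -84.  25.]
[ 99 100 107] [460. -91. 115.]
[ 95  96 104] [334. -14.  -4.]
```

```bash
python3 -c "
from h import *
print(goal(pan(SL,REC,50,-40,338),50,-40))"
```

```text
(array([ 0.168, -0.205, -0.   ]), array([ 0.   ,  0.001, -0.   ]))
```

move_arm(linear=[[0.02,-0.025,0],[0.05,-0.06,0],[0.09,-0.11,0],[0.13,-0.16,0],[0.155,-0.19,0],[0.168,-0.205,0],[0.168,-0.205,0]], twist=[[0,0,0],[0,0,0],[0,0,0],[0,0,0],[0,0,0],[0,0,0],[0,0,0]], hand=[-1,-1,-1,-1,-1,-1,-1])

```text
time: 9.88
tool_pos: [450.4, -6.9, 329.4]
tcp_rot: [-90.4, -40.0, 50.2]
ft_force: [-0.2, 0.7, -5.4]
finger_gap: 14.4
```

```bash
python3 - <<'E'
from h import *
smalls()
from bench import r
a=r.snapshot("side")["frame"][110:250,180:320,::-1];b=r.snapshot("wrist")["frame"][:,:,::-1]
cv2.imwrite("pics/t5.png",np.hstack([cv2.resize(a,(420,420),interpolation=cv2.INTER_CUBIC),cv2.resize(b[:,:280],(280,420))]))
E
```

```text
side [215. 215.] n 36 world [362. -27.  24.]
side [234. 225.] n 26 world [425. -82.  23.]
wrist [ 13. 118.] n 176 world [358. -15.  27.]
```

View pics/t5.png

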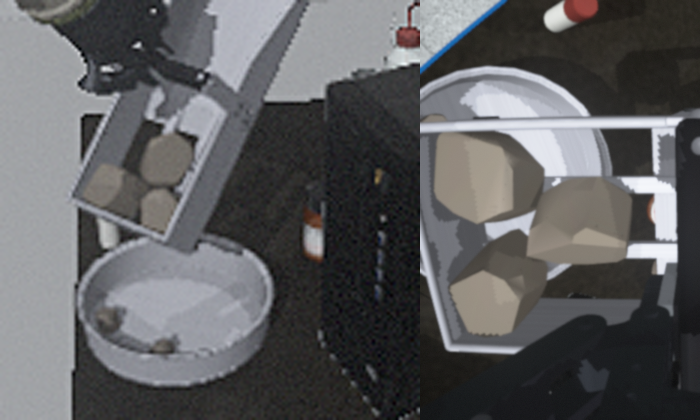

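The side view shows only two smalls for certain, (105,320) and (162,347) in the crop; the near wall may hide the others. I'll lower the pan and level it over the receiver, so the top camera can see the receiver around it.

```bash
python3 -c "
from h import *
for a,z in ((-40,262),(-20,262),(0,262)): print(goal(pan(SL,REC,50,a,z),50,a))"
```

```text
(array([-0.16 ,  0.191, -0.002]), array([-0.001, -0.   , -0.   ]))
(array([-0.057,  0.287, -0.002]), array([-0.001, -0.   ,  0.222]))
(array([ 0.032,  0.366, -0.002]), array([-0.001, -0.   ,  0.444]))
```

move_arm(linear=[[-0.04,0.045,0],[-0.08,0.095,0],[-0.12,0.145,0],[-0.16,0.191,0],[-0.135,0.215,0],[-0.1,0.25,0],[-0.057,0.287,0],[-0.03,0.31,0],[0,0.337,0],[0.02,0.355,0],[0.032,0.366,0],[0.032,0.366,0]], twist=[[0,0,0],[0,0,0],[0,0,0],[0,0,0],[0,0,0.06],[0,0,0.14],[0,0,0.22],[0,0,0.29],[0,0,0.36],[0,0,0.41],[0,0,0.444],[0,0,0.444]], hand=[-1,-1,-1,-1,-1,-1,-1,-1,-1,-1,-1,-1])

```text
time: 11.13
tool_pos: [499.8, 56.4, 246.3]
tcp_rot: [-89.8, 0.1, 50.3]
ft_force: [0.4, 0.9, -4.5]
finger_gap: 14.4
```

```bash
python3 - <<'E'
from h import *
smalls()
from bench import r
s=r.sense();print(s["joint_pos"].round(1),s["tool_pos"].round(),s["tcp_rot"].round(1),s["ft_force"].round(2))
a=r.snapshot("top")["frame"][190:300,200:310,::-1];b=r.snapshot("wrist")["frame"][:,:,::-1]
cv2.imwrite("pics/t6.png",np.hstack([cv2.resize(a,(420,420),interpolation=cv2.INTER_CUBIC),cv2.resize(b[:,:380],(380,420))]))
E
```

```text
side [215. 215.] n 32 world [362. -26.  25.]
side [234. 226.] n 27 world [424. -84.  23.]
top [285. 255.] n 130 world [ 420. -103.   25.]
top [259. 278.] n 9 world [353. -25.  31.]
wrist [133. 114.] n 92 world [359. -11.  27.]
wrist [134. 132.] n 118 world [372. -23.  29.]
wrist [111. 216.] n 75 world [ 417. -106.   25.]
[  0.2  -8.2  99.2   0.2  89.  -49.9] [499.  54. 247.] [-89.8  -0.1  50. ] [-0.27 -1.31 -5.24]
```

View pics/t6.png

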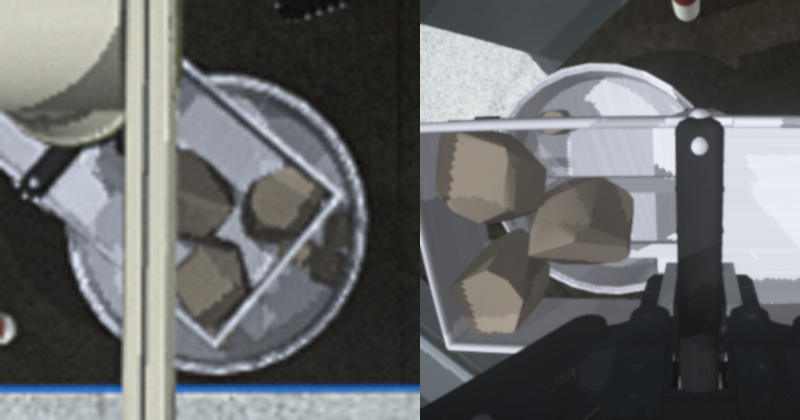

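```bash
python3 - <<'E'
from h import *
from bench import r
for n in("side","top","wrist"):
    R,t=pose(r.sense());s=r.snapshot(n);C=cloud(s,R.as_matrix(),t);f=s["frame"].astype(int)
    m=(C[...,2]<45)&(C[...,2]>9)&(np.hypot(C[...,0]-442,C[...,1]+16)<104)&(f[...,0]-f[...,2]>2)&(s["range_z"]>0)
    P=C[m]
    print(n,len(P)); H=np.histogram2d(P[:,0],P[:,1],bins=[np.arange(330,560,8),np.arange(-124,92,8)])[0].astype(int)
    for i,row in enumerate(H):
        if row.sum(): print(330+8*i,' '.join(f"{v:2d}" if v else ' .' for v in row))
s=r.snapshot("top");b=s["frame"][238:290,245:305,::-1]
cv2.imwrite("pics/t7.png",cv2.resize(b,(720,624),interpolation=cv2.INTER_CUBIC)[:600])
E
```

```text
side 64
346  .  .  .  .  .  .  .  .  .  .  .  .  2  .  .  .  .  .  .  .  .  .  .  .  .  .
354  .  .  .  .  .  .  .  .  .  .  .  5  7  2  .  .  .  .  .  .  .  .  .  .  .  .
362  .  .  .  .  .  .  .  .  .  .  .  4  8  2  .  .  .  .  .  .  .  .  .  .  .  .
370  .  .  .  .  .  .  .  .  .  .  .  .  2  2  .  .  .  .  .  .  .  .  .  .  .  .
410  .  .  .  .  3  2  .  .  .  .  .  .  .  .  .  .  .  .  .  .  .  .  .  .  .  .
418  .  .  .  .  5  7  1  .  .  .  .  .  .  .  .  .  .  .  .  .  .  .  .  .  .  .
426  .  .  .  .  3  5  1  .  .  .  .  .  .  .  .  .  .  .  .  .  .  .  .  .  .  .
434  .  .  .  .  .  1  2  .  .  .  .  .  .  .  .  .  .  .  .  .  .  .  .  .  .  .
top 158
346  .  .  .  .  .  .  .  .  .  .  .  .  4  .  .  .  .  .  .  .  .  .  .  .  .  .
354  .  .  .  .  .  .  .  .  .  .  .  .  2  4  .  .  .  .  .  .  .  .  .  .  .  .
362  .  .  .  .  .  .  .  .  .  .  .  .  .  1  .  .  .  .  .  .  .  .  .  .  .  .
394  .  .  7  2  .  .  .  .  .  .  .  .  .  .  .  .  .  .  .  .  .  .  .  .  .  .
402  .  4  7  6  3  .  .  .  .  .  .  .  .  .  .  .  .  .  .  .  .  .  .  .  .  .
410  .  6  8  6  6
[... 193 characters left out ...]
.  .  .  .  .  .  .  .  .  .  .  .
434  2  8  8  .  .  .  .  .  .  .  .  .  .  .  .  .  .  .  .  .  .  .  .  .  .  .
442  2  9  6  .  .  .  .  .  .  .  .  .  .  .  .  .  .  .  .  .  .  .  .  .  .  .
wrist 278
346  .  .  .  .  .  .  .  .  .  .  .  .  8 10  .  .  .  .  .  .  .  .  .  .  .  .
354  .  .  .  .  .  .  .  .  .  .  .  .  3 47 32  .  .  .  .  .  .  .  .  .  .  .
362  .  .  .  .  .  .  .  .  .  .  . 13 15  . 42  .  .  .  .  .  .  .  .  .  .  .
370  .  .  .  .  .  .  .  .  .  .  .  . 41 14  .  .  .  .  .  .  .  .  .  .  .  .
410  . 14 25  2  .  .  .  .  .  .  .  .  .  .  .  .  .  .  .  .  .  .  .  .  .  .
418  .  8  4  .  .  .  .  .  .  .  .  .  .  .  .  .  .  .  .  .  .  .  .  .  .  .
```

View pics/t7.png

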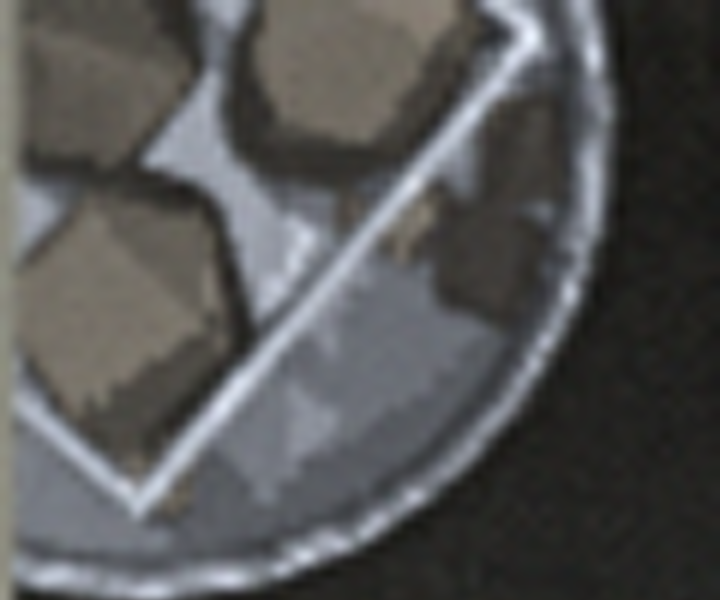

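The enlarged top view shows all four smalls in the receiver at crop positions (405,230), (490,265), (520,150) and (150,490), with the bigs still on the bars. I'm moving on to the tub, keeping clear of the tower.

```bash
python3 -c "
from h import *
c=None
G=lambda x,y,yaw,p=0:(Ro.from_euler('z',yaw,degrees=True)*Ro.from_euler('y',p,degrees=True)*Ro.from_euler('x',-90,degrees=True),np.array([x,y,262.]))
W=[(405,-20,50),(415,-165,0),(468,-165,-80)]
for w in W: print(goal((w[0],w[1],262),w[2],0,c)); c=G(*w)"
```

```text
(array([-0.388, -0.046,  0.085]), array([-0.   , -0.001,  0.001]))
(array([-0.349, -0.   , -0.336]), array([ 0.   ,  0.556, -0.   ]))
(array([0.177, 0.   , 0.   ]), array([ 0.   ,  0.889, -0.   ]))
```

move_arm(linear=[[-0.02,-0.003,0.005],[-0.06,-0.008,0.013],[-0.11,-0.013,0.024],[-0.17,-0.02,0.037],[-0.23,-0.027,0.05],[-0.29,-0.034,0.063],[-0.34,-0.04,0.074],[-0.37,-0.044,0.081],[-0.388,-0.046,0.085]], twist=[[0,0,0],[0,0,0],[0,0,0],[0,0,0],[0,0,0],[0,0,0],[0,0,0],[0,0,0],[0,0,0]], hand=[-1,-1,-1,-1,-1,-1,-1,-1,-1])

```text
time: 12.33
tool_pos: [404.1, -20.8, 262.4]
tcp_rot: [-90.0, -0.1, 49.9]
ft_force: [-0.1, 0.1, -5.4]
finger_gap: 14.0
```

move_arm(linear=[[-0.015,0,-0.015],[-0.045,0,-0.043],[-0.08,0,-0.077],[-0.115,0,-0.11],[-0.15,0,-0.144],[-0.185,0,-0.178],[-0.22,0,-0.212],[-0.255,0,-0.245],[-0.29,0,-0.279],[-0.32,0,-0.308],[-0.34,0,-0.327],[-0.349,0,-0.336]], twist=[[0,0.02,0],[0,0.06,0],[0,0.11,0],[0,0.165,0],[0,0.22,0],[0,0.275,0],[0,0.33,0],[0,0.385,0],[0,0.44,0],[0,0.49,0],[0,0.53,0],[0,0.556,0]], hand=[-1,-1,-1,-1,-1,-1,-1,-1,-1,-1,-1,-1])

```text
time: 13.33
tool_pos: [414.0, -167.2, 262.0]
tcp_rot: [-89.9, -0.1, -0.5]
ft_force: [-0.1, 0.1, -5.0]
finger_gap: 14.2
```

```bash
python3 -c "
from h import *
from bench import r
s=r.sense();print(s['joint_pos'].round(1),s['ft_force'].round(1),s['tool_pos'].round(),s['tcp_rot'].round(1));print(goal((468,-165,262),-80))"
```

```text
[-2.870e+01 -1.770e+01  1.057e+02  1.000e-01  9.190e+01 -2.810e+01] [-0.1  0.1 -5. ] [ 414. -167.  262.] [-89.9  -0.1  -0.5]
(array([0.18 , 0.   , 0.009]), array([-0.001,  0.883,  0.   ]))
```

move_arm(linear=[[0,0,0],[0,0,0],[0,0,0.002],[0.005,0,0.003],[0.015,0,0.004],[0.03,0,0.005],[0.055,0,0.006],[0.085,0,0.007],[0.12,0,0.008],[0.15,0,0.009],[0.17,0,0.009],[0.18,0,0.009]], twist=[[0,0.04,0],[0,0.115,0],[0,0.19,0],[0,0.27,0],[0,0.35,0],[0,0.43,0],[0,0.51,0],[0,0.59,0],[0,0.67,0],[0,0.75,0],[0,0.82,0],[0,0.87,0]], hand=[-1,-1,-1,-1,-1,-1,-1,-1,-1,-1,-1,-1])

```text
time: 14.33
tool_pos: [469.1, -165.3, 261.6]
tcp_rot: [-89.9, 0.0, -79.3]
ft_force: [-0.4, -0.2, -5.5]
finger_gap: 14.5
```

```bash
python3 - <<'E'
from h import *
from bench import r
s=r.sense();print(s['joint_pos'].round(1),s['ft_force'].round(1),s['tool_pos'].round(),s['tcp_rot'].round(1))
L=(468,-322)
for p in(0,10,20,30,38,45): print(p,pan(LIP,L,-90,p,274).round(),*goal(pan(LIP,L,-90,p,274),-90,p))
# tub rim recheck from side camera and wrist
for n in("side","wrist"):
    R,t=pose(r.sense());v=r.snapshot(n);C=cloud(v,R.as_matrix(),t)
    m=(abs(C[...,2]-68)<5)&(abs(C[...,0]-468)<130)&(C[...,1]<-240)&(C[...,1]>-500)&(v["range_z"]>0);P=C[m]
    print(n,len(P),np.percentile(P,[1,99],axis=0).round()[:,:2].tolist(),cv2.minAreaRect(P[:,:2].astype(np.float32)))
E
```

```text
[-25.4  -9.3  98.7   0.1  90.5  53.9] [-0.4 -0.2 -5.5] [ 469. -165.  262.] [-89.9   0.  -79.3]
0 [ 468. -167.  260.] [ 0.005  0.005 -0.005] [-0.001  0.119 -0.001]
10 [ 468. -185.  260.] [ 0.063  0.004 -0.016] [0.009 0.119 0.11 ]
20 [ 468. -206.  261.] [ 0.134  0.002 -0.029] [0.02  0.118 0.221]
30 [ 468. -232.  262.] [ 0.217 -0.001 -0.045] [0.03  0.117 0.332]
38 [ 468. -254.  263.] [ 0.29  -0.005 -0.059] [0.039 0.115 0.42 ]
45 [ 468. -275.  264.] [ 0.357 -0.009 -0.071] [0.046 0.113 0.498]
side 804 [[369.0, -466.0], [571.0, -276.0]] ((469.283447265625, -370.59771728515625), (194.55918884277344, 184.3754119873047), 5.00218391418457)
wrist 1717 [[381.0, -465.0], [572.0, -273.0]] ((498.2313232421875, -399.5334167480469), (261.70367431640625, 119.34852600097656), 40.39140319824219)
```

```bash
python3 - <<'E'
from h import *
L=(470,-320)
for p in(0,12,24,36): print(p,*goal(pan(LIP,L,-86,p,274),-86,p))
E
```

```text
0 [-0.006  0.005 -0.031] [-0.001  0.078 -0.001]
12 [ 0.066  0.004 -0.04 ] [0.007 0.078 0.133]
24 [ 0.157  0.001 -0.051] [0.016 0.077 0.266]
36 [ 0.263 -0.004 -0.064] [0.024 0.076 0.399]
```

move_arm(linear=[[0,0.005,-0.03],[0.02,0.005,-0.033],[0.05,0.004,-0.037],[0.08,0.004,-0.042],[0.11,0.003,-0.045],[0.14,0.002,-0.049],[0.165,0.001,-0.052],[0.19,0,-0.055],[0.215,-0.001,-0.058],[0.24,-0.003,-0.061],[0.263,-0.004,-0.064],[0.263,-0.004,-0.064]], twist=[[0.002,0.078,0.02],[0.004,0.078,0.06],[0.006,0.078,0.11],[0.009,0.078,0.155],[0.012,0.077,0.2],[0.014,0.077,0.24],[0.017,0.077,0.275],[0.019,0.077,0.31],[0.021,0.076,0.34],[0.023,0.076,0.37],[0.024,0.076,0.399],[0.024,0.076,0.399]], hand=[-1,-1,-1,-1,-1,-1,-1,-1,-1,-1,-1,-1])

```text
time: 15.43
tool_pos: [464.3, -248.5, 260.5]
tcp_rot: [-90.0, 36.2, -86.1]
ft_force: [0.8, 0.6, -6.0]
finger_gap: 14.2
```

```bash
cat >> h.py <<'E'
def bigs():
    "brown blobs in pan frame (wrist) and in tub (side/top)"
    from bench import r
    s=r.sense();print(s['time'],s['joint_pos'].round(1),s['ft_force'].round(1),s['tool_pos'].round(),s['tcp_rot'].round(1))
    for n in("wrist","side","top"):
        R,t=pose(r.sense());v=r.snapshot(n);C=cloud(v,R.as_matrix(),t);f=v["frame"].astype(int)
        br=(f[...,0]-f[...,2]>8)&(v["range_z"]>0)
        T=(R.inv().apply((C-t).reshape(-1,3))).reshape(C.shape); Pn=np.dstack([T[...,0],T[...,2],-T[...,1]+G0])  # grip frame
        for w,m,Q in(("pan",br&(abs(Pn[...,0])<165)&(abs(Pn[...,1])<66)&(Pn[...,2]<-30)&(Pn[...,2]>-102),Pn),("tub",br&(abs(C[...,0]-469)<95)&(abs(C[...,1]+371)<88)&(C[...,2]<90),C)):
            k,l,st,c=cv2.connectedComponentsWithStats(m.astype(np.uint8))
            for i in range(1,k):
                if st[i,4]>25: print(n,w,c[i].round(),"n",st[i,4],np.median(Q[l==i],0).round())
E
python3 -c "
from h import *
bigs()
for p in (45,): print(p,*goal(pan(LIP,(470,-320),-86,p,274),-86,p))"
```

```text
15.4333 [-48.4  18.8  76.4  23.  113.   41.4] [ 0.8  0.6 -6. ] [ 464. -249.  261.] [-90.   36.2 -86.1]
wrist pan [166. 225.] n 17516 [-65.  13. -59.]
side pan [225. 186.] n 126 [-58. -46. -59.]
top pan [317. 225.] n 197 [-49.  24. -67.]
top pan [341. 240.] n 70 [  6. -16. -44.]
top pan [323. 251.] n 214 [-48. -40. -59.]
45 [ 0.067 -0.056 -0.001] [-0.     0.     0.101]
```

move_arm(linear=[[0.035,-0.028,0],[0.067,-0.056,0],[0.067,-0.056,0],[0.067,-0.056,0],[0.03,-0.025,0],[0,0,0],[0.035,-0.028,0],[0.067,-0.056,0],[0.067,-0.056,0],[0.067,-0.056,0]], twist=[[0,0,0.05],[0,0,0.101],[0,0,0.101],[0,0,0.101],[0,0,0.05],[0,0,0],[0,0,0.05],[0,0,0.101],[0,0,0.101],[0,0,0.101]], hand=[-1,-1,-1,-1,-1,-1,-1,-1,-1,-1])

```text
time: 16.42
tool_pos: [466.9, -272.3, 264.1]
tcp_rot: [-89.9, 44.9, -85.9]
ft_force: [-0.2, 0.6, -3.1]
finger_gap: 14.3
```

```bash
python3 -c "
from h import *
bigs()
for p in (25,50,53): print(p,*goal(pan(LIP,(470,-320),-86,p,276),-86,p))"
```

```text
16.4167 [-51.6  27.9  68.4  27.5 120.1  40.4] [-0.2  0.6 -3.1] [ 467. -272.  264.] [-89.9  44.9 -85.9]
wrist tub [555. 140.] n 265 [ 524. -330.   46.]
wrist tub [556. 258.] n 422 [ 438. -352.   44.]
side tub [273. 285.] n 236 [ 523. -365.   45.]
side tub [243. 298.] n 298 [ 438. -396.   47.]
top tub [372. 217.] n 95 [ 532. -352.   48.]
top tub [397. 245.] n 255 [ 450. -423.   52.]
top tub [378. 250.] n 198 [ 436. -369.   47.]
25 [-0.125  0.136 -0.003] [-0.001  0.002 -0.22 ]
50 [ 0.035 -0.039 -0.003] [-0.001  0.002  0.058]
53 [ 0.055 -0.062 -0.003] [-0.001  0.002  0.091]
```

All three bigs lie in the tub, near (527,-358), (450,-423) and (437,-370), and the pan is empty. I'm returning it.

```bash
python3 -c "
from h import *
print(goal((468,-165,275),-80))
G=lambda x,y,yaw,z:(Ro.from_euler('z',yaw,degrees=True)*Ro.from_euler('x',-90,degrees=True),np.array([x,y,z]))
W=[(468,-165,-80,275),(415,-165,0,265),(405,-20,50,265),(500,130,35,260),(528.2,322.9,18.7,230)]
for a,b in zip(W,W[1:]): print(goal((b[0],b[1],b[3]),b[2],0,G(*a)))"
```

```text
(array([-0.274,  0.23 ,  0.027]), array([-0.028, -0.062, -0.497]))
(array([-0.031,  0.033, -0.174]), array([ 0.   , -0.889,  0.   ]))
(array([-0.033,  0.   ,  0.483]), array([ 0.   , -0.556,  0.   ]))
(array([0.587, 0.017, 0.079]), array([0.   , 0.167, 0.   ]))
(array([0.446, 0.1  , 0.473]), array([ 0.   ,  0.181, -0.   ]))
```

move_arm(linear=[[-0.02,-0.005,0.003],[-0.06,0.02,0.006],[-0.1,0.05,0.009],[-0.14,0.09,0.013],[-0.18,0.13,0.017],[-0.21,0.165,0.02],[-0.24,0.195,0.023],[-0.26,0.215,0.025],[-0.274,0.23,0.027],[-0.274,0.23,0.027]], twist=[[-0.002,-0.003,-0.03],[-0.005,-0.01,-0.09],[-0.008,-0.02,-0.16],[-0.012,-0.03,-0.23],[-0.016,-0.04,-0.3],[-0.02,-0.047,-0.37],[-0.024,-0.054,-0.43],[-0.027,-0.06,-0.48],[-0.028,-0.062,-0.497],[-0.028,-0.062,-0.497]], hand=[-1,-1,-1,-1,-1,-1,-1,-1,-1,-1])

```text
time: 17.4
tool_pos: [468.4, -161.7, 277.3]
tcp_rot: [-89.8, -0.2, -79.6]
ft_force: [0.6, 0.5, -2.7]
finger_gap: 14.1
```

move_arm(linear=[[-0.01,0.01,-0.04],[-0.02,0.02,-0.09],[-0.025,0.03,-0.14],[-0.03,0.033,-0.17],[-0.031,0.033,-0.174],[-0.031,0.033,-0.174],[-0.031,0.033,-0.174],[-0.031,0.033,-0.174],[-0.031,0.033,-0.174],[-0.031,0.033,-0.174],[-0.031,0.033,-0.174],[-0.031,0.033,-0.174]], twist=[[0,-0.04,0],[0,-0.12,0],[0,-0.195,0],[0,-0.27,0],[0,-0.35,0],[0,-0.43,0],[0,-0.51,0],[0,-0.59,0],[0,-0.67,0],[0,-0.75,0],[0,-0.83,0],[0,-0.87,0]], hand=[-1,-1,-1,-1,-1,-1,-1,-1,-1,-1,-1,-1])

```text
time: 18.4
tool_pos: [415.4, -161.9, 268.1]
tcp_rot: [-90.2, -0.4, -0.9]
ft_force: [-0.2, -0.7, -4.0]
finger_gap: 14.3
```

```bash
python3 -c "
from h import *
bigs()
print(goal((405,-20,265),50))"
```

```text
18.4 [-27.9 -18.2 105.5   0.   92.3 -27. ] [-0.2 -0.7 -4. ] [ 415. -162.  268.] [-90.2  -0.4  -0.9]
wrist tub [304. 375.] n 168 [ 444. -405.   51.]
side tub [273. 285.] n 295 [ 524. -363.   45.]
side tub [244. 297.] n 344 [ 441. -393.   47.]
top tub [370. 219.] n 226 [ 526. -348.   48.]
top tub [397. 245.] n 269 [ 450. -422.   52.]
top tub [381. 250.] n 114 [ 433. -379.   48.]
(array([-0.047,  0.008,  0.472]), array([ 0.003, -0.572,  0.003]))
```

move_arm(linear=[[-0.002,0,0.015],[-0.006,0.001,0.05],[-0.01,0.002,0.09],[-0.014,0.003,0.14],[-0.019,0.004,0.19],[-0.024,0.004,0.24],[-0.029,0.005,0.29],[-0.034,0.006,0.34],[-0.039,0.006,0.39],[-0.043,0.007,0.43],[-0.046,0.008,0.46],[-0.047,0.008,0.472]], twist=[[0,-0.02,0],[0,-0.06,0],[0,-0.11,0],[0,-0.17,0],[0,-0.23,0],[0,-0.29,0],[0,-0.35,0],[0,-0.41,0.003],[0,-0.47,0.003],[0,-0.52,0.003],[0.003,-0.56,0.003],[0.003,-0.572,0.003]], hand=[-1,-1,-1,-1,-1,-1,-1,-1,-1,-1,-1,-1])

```text
time: 19.55
tool_pos: [404.7, -18.7, 265.2]
tcp_rot: [-90.0, -0.0, 50.2]
ft_force: [-0.3, 0.1, -4.1]
finger_gap: 14.4
```

move_arm(linear=[[0.03,0.001,0.004],[0.09,0.003,0.012],[0.16,0.005,0.022],[0.23,0.007,0.031],[0.3,0.009,0.04],[0.37,0.011,0.05],[0.44,0.013,0.059],[0.5,0.015,0.067],[0.55,0.016,0.074],[0.58,0.017,0.078],[0.587,0.017,0.079]], twist=[[0,0.01,0],[0,0.03,0],[0,0.05,0],[0,0.07,0],[0,0.09,0],[0,0.11,0],[0,0.13,0],[0,0.145,0],[0,0.155,0],[0,0.162,0],[0,0.167,0]], hand=[-1,-1,-1,-1,-1,-1,-1,-1,-1,-1,-1])

```text
time: 20.47
tool_pos: [499.5, 132.7, 259.9]
tcp_rot: [-90.0, -0.0, 35.2]
ft_force: [-0.8, 0.3, -3.6]
finger_gap: 14.6
```

```bash
python3 -c "
from h import *
from bench import r
s=r.sense();print(s['joint_pos'].round(1),s['ft_force'].round(1),s['tool_pos'].round(),s['tcp_rot'].round(1))
print(goal((528.2,322.9,230),18.7))"
```

```text
[  9.2  -6.1  96.    0.   90.1 -26. ] [-0.8  0.3 -3.6] [499. 133. 260.] [-90.   -0.   35.2]
(array([0.443, 0.1  , 0.463]), array([-0.   ,  0.183,  0.   ]))
```

move_arm(linear=[[0.02,0.005,0.02],[0.06,0.014,0.063],[0.11,0.025,0.115],[0.16,0.036,0.167],[0.21,0.047,0.22],[0.26,0.06,0.272],[0.31,0.07,0.324],[0.36,0.08,0.376],[0.4,0.09,0.418],[0.43,0.097,0.449],[0.443,0.1,0.463],[0.443,0.1,0.463]], twist=[[0,0.008,0],[0,0.025,0],[0,0.045,0],[0,0.066,0],[0,0.087,0],[0,0.107,0],[0,0.128,0],[0,0.149,0],[0,0.165,0],[0,0.178,0],[0,0.183,0],[0,0.183,0]], hand=[-1,-1,-1,-1,-1,-1,-1,-1,-1,-1,-1,-1])

```text
time: 21.47
tool_pos: [527.9, 323.0, 229.5]
tcp_rot: [-90.0, 0.0, 18.7]
ft_force: [0.5, -0.9, -4.1]
finger_gap: 14.4
```

```bash
python3 -c "
from h import *
from bench import r
R,t=pose(r.sense())
print(goal((528.2,322.9,98),18.7))
# pan attitude in tool frame: bar top and rim plane from wrist
v=r.snapshot('wrist');C=cloud(v,R.as_matrix(),t);z=C[...,2]-t[2]
# floor plane (grip frame) on the closed floor
T=R.inv().apply((C-t).reshape(-1,3));P=np.c_[T[:,0],T[:,2],-T[:,1]+G0]
Q=P[(P[:,0]>30)&(P[:,0]<140)&(abs(P[:,1])<50)&(P[:,2]<-85)&(P[:,2]>-120)]
print(len(Q),np.median(Q[:,2]),np.linalg.lstsq(np.c_[Q[:,:2],np.ones(len(Q))],Q[:,2],rcond=None)[0])"
```

```text
(array([ 0.001,  0.438, -0.001]), array([-0.   ,  0.   , -0.001]))
22908 -102.05166056995657 [ 1.57383407e-03  5.64050863e-04 -1.02177805e+02]
```

The pan hasn't slipped in the grip: its floor is level and 102 mm below the grip. I'm setting it down.

move_arm(linear=[[0,0.03,0],[0,0.09,0],[0,0.16,0],[0,0.23,0],[0,0.3,0],[0,0.35,0],[0,0.385,0],[0,0.41,0],[0,0.425,0],[0,0.433,0],[0,0.437,0],[0,0.437,0]], twist=[[0,0,0],[0,0,0],[0,0,0],[0,0,0],[0,0,0],[0,0,0],[0,0,0],[0,0,0],[0,0,0],[0,0,0],[0,0,0],[0,0,0]], hand=[-1,-1,-1,-1,-1,-1,-1,-1,-1,-1,-1,-1])

```text
time: 22.52
tool_pos: [528.5, 322.4, 99.5]
tcp_rot: [-90.0, -0.0, 18.7]
ft_force: [-0.2, -0.8, -4.6]
finger_gap: 14.7
```

move_arm(linear=[[0,0.003,0],[0,0.006,0],[0,0.007,0],[0,0.007,0]], twist=[[0,0,0],[0,0,0],[0,0,0],[0,0,0]], hand=[-1,-1,-1,-1])

```text
time: 22.85
tool_pos: [529.1, 322.7, 98.3]
tcp_rot: [-90.0, -0.1, 18.7]
ft_force: [0.3, 0.6, 1.3]
finger_gap: 14.5
```

It's in contact with the worktop. I'm opening slowly and withdrawing.

move_arm(linear=[[0,0,0],[0,0,0],[0,0,0],[0,0,0],[0,0,0],[0,0,0],[0,0,0],[0,0,0]], twist=[[0,0,0],[0,0,0],[0,0,0],[0,0,0],[0,0,0],[0,0,0],[0,0,0],[0,0,0]], hand=[-0.6,-0.4,-0.1,0.2,0.5,0.5,0.5,0.5])

```text
time: 23.52
tool_pos: [529.0, 322.7, 98.3]
tcp_rot: [-90.0, -0.1, 18.7]
ft_force: [1.2, -1.0, 0.1]
finger_gap: 64.0
```

move_arm(linear=[[0,-0.05,0],[0,-0.12,0],[0,-0.2,0],[0,-0.3,0],[0,-0.4,0],[0,-0.5,0],[0,-0.5,0],[0,-0.5,0]], twist=[[0,0,0],[0,0,0],[0,0,0],[0,0,0],[0,0,0],[0,0,0],[0,0,0],[0,0,0]], hand=[0.5,0.5,0.5,0.5,0.5,0.5,0.5,0.5])

```text
time: 24.18
tool_pos: [530.1, 323.3, 251.4]
tcp_rot: [-89.9, -0.4, 18.7]
ft_force: [0.5, 0.3, -0.2]
finger_gap: 64.3
```

```bash
python3 - <<'E'
from h import *
from bench import r
s=r.sense();R,t=pose(s);print(s["time"],t.round(),s["finger_gap"],s["ft_force"].round(1))
w=r.snapshot("wrist");C=cloud(w,R.as_matrix(),t)
m=(abs(C[...,2]-124)<4)&(np.hypot(C[...,0]-526,C[...,1]-323)<90);p=C[m]
print("grip",cv2.minAreaRect(p[:,:2].astype(np.float32)),p[:,2].mean())
smalls(("side","top"))
v=r.snapshot("top");C=cloud(v)
for n,(u,q) in dict(glue=(196,275),kbr=(218,178),jar=(354,138),drop=(425,196)).items(): print(n,C[q,u].round())
m=np.zeros(C.shape[:2],bool);m[205:295,212:302]=1;m&=(C[...,2]>42)&(C[...,2]<58);print("rec",cv2.minEnclosingCircle(C[m][:,:2].astype(np.float32)))
bigs()
cv2.imwrite("pics/end.png",cv2.resize(v["frame"][140:300,85:435,::-1],None,fx=2.2,fy=2.2,interpolation=cv2.INTER_CUBIC))
E
```

```text
24.1833 [530. 323. 251.] 64.3134636608181 [ 0.5  0.3 -0.2]
grip ((530.2587280273438, 324.26580810546875), (21.392560958862305, 140.51687622070312), 18.70600128173828) 123.5120557646891
side [215. 215.] n 32 world [362. -26.  26.]
side [234. 225.] n 29 world [425. -82.  23.]
top [283. 255.] n 157 world [ 422. -100.   25.]
top [257. 276.] n 51 world [362. -19.  28.]
glue [364. 148.  84.]
kbr [637.  92.  91.]
jar [ 766. -304.   63.]
drop [ 590. -503.   78.]
rec ((441.5364074707031, -16.160951614379883), 112.43213653564453)
24.3833 [26.6 10.1 80.9 -0.  89.1  7.9] [ 0.7 -0.8  0.1] [528. 322. 246.] [-90.    0.1  18.7]
side tub [273. 285.] n 281 [ 523. -362.   45.]
side tub [244. 297.] n 330 [ 439. -394.   47.]
top tub [370. 219.] n 226 [ 526. -348.   47.]
top tub [397. 245.] n 272 [ 450. -423.   52.]
top tub [378. 250.] n 213 [ 436. -368.   47.]
```

View pics/end.png

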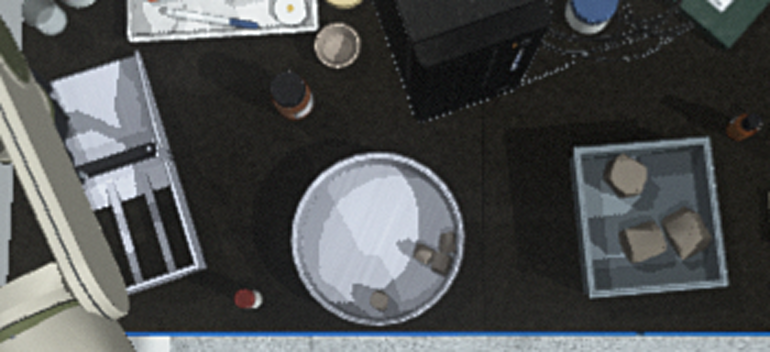

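The final view shows four smalls in the receiver (a cluster of three at (435,252) and one at (378,300)), three bigs in the tub, the pan empty and level in its place, and the bystanders unmoved. Handing in.

```bash
python3 -c "
from bench import r
print(r.hand_in())"
```

```text
the job is handed in; nothing more can be done
None
```

The job is done and handed in at about 24 s, with no verdict reported. I tipped the pan back up to 40° over the round receiver, and the four small lumps fell through the bars while the three big ones stayed on. I then tipped it forward 45° over the tub, rocking once because the big lumps had stuck at the ramps, and stood the pan back in its place.

**Last checks:**
- **Lumps:** the last top view shows four small lumps in the receiver and three big ones in the tub. I saw no rock left on the pan, though the arm covered part of it in that view.
- **Pan:** the grip is within about 2 mm of where it started, and its top measures 123.5 mm up, as it should when the pan stands. I opened the fingers and raised them about 150 mm, clear of it.
- **Surroundings:** the receiver, the bottles, the jar and the glue stick measured within a few mm of their first positions. I did not re-measure the tub after the pour, but it looks in place in the last view.

**Disagreement:** the colour-and-depth count found only two separate small lumps, because three of them lie touching. I settled the count of four from enlarged top views.

I viewed 12 pictures, two over the budget of 10.

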